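# Timer to zero, label holder pressed home in the shaker's rail

### The job

Make the bench shaker ready for its next run: turn its timer knob back (anticlockwise) to the zero stop so that the platform cannot start, then take the larger label holder, the one with shoulders, out of the white card bar and push it gently down behind the steel lip at the front of the shaker's platform, against the springy rubber strip in the channel, until both shoulders sit on the rail's dark end cheeks. Finish while still gripping the holder and keeping it pressed fully home, as it springs up when let go and I still have to tighten the thumbscrews. Leave the smaller holder, and the flask and dish on the platform, where they are.

Things in the scene. Friction and masses are not known exactly. Their poses are not given: they have to be found in the camera images.
- shaker: Bench shaker, white housing 270 x 250 mm, fixed; its platform stands still. Origin on the worktop; x points to its rear, y to its left, z up. Housing x -145 to 125 mm, y +-125 mm. Low control panel in front, top z = 62 mm, with the timer and, at y = -85 mm, a small round speed knob (not used). Behind it the platform: rubber mat top z = 80 mm, rims 88 mm. Label rail on the platform's front edge.
- rail_seat (a point): Point in the rail's channel, midway between lip and fence and between the cheeks, at x = -43.5, y = 0, z = 84 mm of the shaker: where the origin (underside centre) of the label holder lies when it is home. Axes as the shaker's.
- timer (a joint): Timer knob, vertical axis, 0 = zero stop, grows clockwise seen from above (rad), up to 4.7; starts somewhere from 0.6 to 1.3. It stays where it is left; friction about 0.03 N m.
- timer_grip (a point): On the timer knob's axis at mid-height of its bar grip, 86 mm above the worktop (x -105, y 35 mm of the shaker). Black bar 36 mm long, 11 mm wide, z = 72 to 98 mm, over a round skirt 42 mm across. Turns with the knob: x axis along the bar to the white pointer line; at the zero stop it stands 0.7 rad anticlockwise (from above) of the shaker's x axis, at the scale's longest mark.
- strip (a joint): Squash of the black rubber strip in the channel (m): 0 = free, its top at z = 90 mm; 0.006 = its top at 84 mm, the holder home with shoulders on the cheeks. Pushes up with about 4 N at first touch, 10 N at home.
- label_holder: The holder to fit: clear card frame 100 mm wide (y), 4 mm thick (x), 76 mm high (z), same front and back, 40 g. Origin: centre of its underside. Lowest 24 mm: a tongue 72 mm wide, lower corners rounded 8 mm; above it two shoulders. On top a grey grip rib 60 mm wide, 10 mm thick, z = 60 to 76 mm. Starts standing in the card bar's groove, underside 8 mm above the worktop.
- spare_holder: Another label holder, 80 mm wide, 50 mm high, straight sides without shoulders, standing in the same groove. Which of the two stands left or right varies, 114 mm apart. Leave it.
- card_bar: White plastic bar 240 mm long (local y), 40 mm deep (x), 24 mm high, fixed, with a groove 5.6 mm wide and 16 mm deep along its middle in which the two holders stand upright. Origin at the centre of its underside.
- flask: Culture flask lying on the platform's mat, left half, 48 x 101 x 25 mm. Loose; leave it.
- dish: Round culture dish on the platform's mat, right half, diameter 62, height 14 mm. Loose; leave it.
- lip (a point): Middle of the upper edge of the rail's front steel lip (104 mm long, x = -49 mm, z = 100 mm of the shaker). Behind it a 7 mm wide channel (along x), then a steel fence, z = 102 mm. Both flare outwards above, to z = 107 mm (front 7 mm, rear 4 mm). Dark end cheeks 80 mm apart, 12 mm wide, tops z = 108 mm. Two thumbscrews stick out 11 mm in front of the lip. Axes as the shaker's.

How it is judged:
On the way, in this order (a step that is already met when the one before it is completed fails the run):
1. the timer knob is back at its zero stop (value of joint timer below 0.07 rad), for 0.2 s.
2. the label holder is pressed home in the rail, squashing the rubber strip (value of joint strip above 0.0045 m and z of label_holder in the frame of rail_seat below 0.0015 m and horizontal distance between label_holder and rail_seat below 0.008 m), for 0.3 s.
At the end, for the whole second after the job is handed in: Timer within 0.07 rad of zero; label holder in the rail (within 8 mm of the seat sideways, at most 1.5 mm above it, upright and along the rail within 0.1 rad), strip squashed over 4.5 mm, pressed on the rail with over 6 N, still held by the fingers (over 2 N), at rest (all of step 2 and value of joint timer below 0.07 rad and angle between the z axis of label_holder and the z axis of shaker, either way round below 0.1 rad and angle between the y axis of label_holder and the y axis of shaker, either way round below 0.1 rad and contact force between the fingers and label_holder above 2 N and contact force between label_holder and shaker above 6 N and linear speed of label_holder below 0.02 m/s); the arm keeps its last pose, push and grip.
It fails at once if the holder is forced: pressed on the shaker with more than 50 N (contact force between label_holder and shaker above 50 N).
It fails at once if the smaller holder is moved more than 20 mm (distance of spare_holder from where it was at the start of the episode above 0.02 m).
It fails at once if the flask is moved more than 15 mm (distance of flask from where it was at the start of the episode above 0.015 m).
It fails at once if the dish is moved more than 15 mm (distance of dish from where it was at the start of the episode above 0.015 m).
It also fails if it takes over 61 s, if anything falls off the work surface, if the arm or the gripper's body presses on something with over 40 N, if the wrist force passes 120 N, or if a joint passes its speed limit or range.

### The arm

A 6-joint arm with a two-finger parallel gripper is mounted at the origin on a cart in front of the work surface, level with it; the furniture and walls round the work are solid. World frame = base frame: x ahead of the robot, y to its left, z up, the work surface at z = 0. Lengths are in m, angles in rad, forces in N, time in s.
With the tool pointing down it reaches from about 0.35 to 0.775 m from the base axis. Payload 7.3 kg.
Tool frame: the origin (TCP) lies at the centre of the arm's flange, where the gripper is bolted on; the fingertips stand 178 mm ahead of it and the grasp point (between the pads) lies 159 mm ahead of it; z points along the fingers, y is the line along which they close (so a half turn about z gives the same grasp; the last joint's range is limited). The gripper opens to 92 mm and grips with 3 to 60 N. Pads are 19 mm wide; open, the fingers measure 130 mm over their backs; the gripper's body (75 mm by 190 mm) begins 47 mm behind the grasp point.
Start: joints at [-1.261, 0.342, 1.524, -0, 1.275, -0.146], TCP at [0.231, -0.471, 0.405] pointing down, gripper open.
Joint ranges: [-2.53, 2.53], [-0.77, 2.02], [0.04, 2.7], [-1, 4.14], [0.28, 2.66], [-3.11, 3.11]. Speed limits (rad/s): [2.57, 2.57, 3.14, 3.14, 3.14, 3.14].

### API

Orientations are given as [roll, pitch, yaw] about the fixed x, y, z axes, in that order (R = Rz(yaw) Ry(pitch) Rx(roll)).
In Python, from cell import telemetry, vision, ticket gives the robot as it stands.
- The arm moves only by the shell command python3 -m crank 'ROWS' [FORCE]. ROWS is JSON, a list of rows, each a list of 5 numbers: the gripper command: -1 is shut, 1 is fully open, values between are in proportion, then the shift along the tool's x, y, z in mm, then the turn about the tool's z in rad. In form: [[fingers, dx, dy, dz, roll], ...]. A call has 1 to 12 rows; each row is the pose to reach, as a shift and turn from the pose commanded when the call began, along the tool's axes at that moment; what a row does not reach only later rows make up. A row lasts 1/12 s, in which the tool goes at most 41.7 mm and 7.16 degrees, less where a joint would pass 70% of its speed; a pose out of reach is approached as far as the arm can. A call with a gripper value outside its range is refused whole. The fingers move at their own pace and stop on an object; FORCE is the grip in N (left out, the last holds). Time passes only in rows, so rows that repeat a pose let the fingers close. It gives the time, the measured TCP pose, the force, the opening and the grip force at its end, in the units of the state.
- telemetry.observe(): the state, without advancing time (a new reading comes with each control period).
- vision.read_camera(name): name is "scene" or "top" or "wrist"; returns (picture, depth): 400x640x3 uint8, red, green, blue; 400x640 float32, m along the optical axis (not along the pixel's ray), 0 where there is no reading.
- vision.get_calibration(name): a dict with "camera_matrix" (3x3 intrinsics, pixels), "rvec" (rotation vector, rad) and "tvec" (3), from world to camera coordinates, as OpenCV has them. Camera axes: x right, y down, z forward; pixel columns grow to the right and rows downward; lengths in m; the calibration is good to about 2 mm. A picture is of the moment at which its call begins: read the wrist's pose just before it. get_calibration takes no time and is no camera call; for the wrist camera it gives the pose at the moment of the call.
- ticket.hand_in(): hands the job in; it is judged then, once.
The state is a dict: "time": time; "qpos": joint angles; "qvel": joint speeds; "joint_efforts": joint torques, N m; "tool_pos": TCP position; "tool_rot": TCP orientation; "contact_force": force on the tool from outside, world axes, zero at the start; "torque": the same for the moment, N m; "opening": finger opening in m; "grip_force": force on a finger pad.
Only numpy, scipy, OpenCV 4.12 (cv2) and the standard library are available. Lean on these libraries where they do the work, as an engineer would, in place of code of your own. Each camera call takes 0.05 s, during which the arm holds its last target. There are 200 camera calls.

## Working session

There is one attempt and no reset: what is moved stays moved. The work goes in short steps, Python scripts to look and compute and a shell command to move; the robot and the scene stay as the last step left them, time stands still between calls to the robot, and variables do not carry over. Pictures are saved under pics/ and viewed, at most 10 in all, crops included, and the job is handed in when it is done.

```bash
mkdir -p pics; ls; cat > h.py <<'E'
import numpy as np, cv2
from cell import telemetry, vision, ticket
def cam(n):
    c=vision.get_calibration(n); p,d=vision.read_camera(n)
    K=np.array(c["camera_matrix"]); R=cv2.Rodrigues(np.array(c["rvec"],float))[0]; t=np.array(c["tvec"],float).ravel()
    v,u=np.mgrid[0:400,0:640]
    P=np.stack([(u-K[0,2])/K[0,0]*d,(v-K[1,2])/K[1,1]*d,d],-1)
    W=(P-t)@R
    W[d==0]=np.nan
    return p,d,W,(K,R,t)
def save(n,p): cv2.imwrite("pics/"+n,p[:,:,::-1])
E
python3 - <<'E'
from h import *
p,d,W,c=cam("top"); save("top.png",p); np.save("top.npy",W)
p2,d,W,c=cam("scene"); save("scene.png",p2); np.save("scene.npy",W)
print(telemetry.observe())
E
```

```text
pics
{'time': 0.1, 'qpos': array([-1.26103137e+00,  3.42655753e-01,  1.52491853e+00,  1.66762309e-05,
        1.27537976e+00, -1.46022856e-01]), 'qvel': array([ 0.00032255, -0.00024207, -0.00178139,  0.0013096 , -0.00081456,
        0.00091988]), 'joint_efforts': array([ 1.96685636e-03, -4.32002735e+01, -2.44694835e+01,  7.18951668e-02,
        5.25789033e-02, -4.94292897e-05]), 'tool_pos': array([ 0.23106479, -0.47128833,  0.40411392]), 'tool_rot': array([-3.14024807e+00, -2.13866292e-04,  4.55782808e-01]), 'contact_force': array([-1.2493638 ,  0.40550736,  0.26411005]), 'torque': array([ 0.00321133, -0.00290372, -0.01640058]), 'grip_force': 0.0, 'opening': 0.09188832168393749}
```

View pics/top.png

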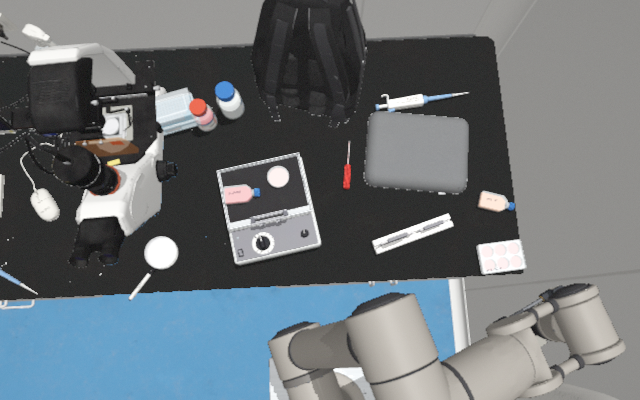

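View pics/scene.png

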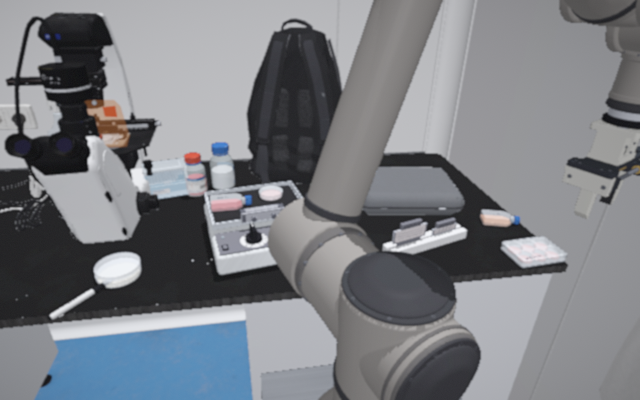

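The top view shows the shaker at px (218–320, 155–262) with the timer at (263,243). The card bar runs (372–453, 215–250), and the scene view suggests the larger holder is on its left. Next I'll get poses from depth.

```bash
python3 - <<'E'
from h import *
W=np.load("top.npy")
def reg(a,b,c,d,z0,z1):
    w=W[c:d,a:b].reshape(-1,3); w=w[~np.isnan(w[:,0])]; return w[(w[:,2]>z0)&(w[:,2]<z1)]
s=reg(205,335,140,272,.04,.13)
r=cv2.minAreaRect((s[:,:2]*1000).astype(np.float32)); print("shaker",r,cv2.boxPoints(r).round())
b=reg(360,465,205,262,.015,.03)
r=cv2.minAreaRect((b[:,:2]*1000).astype(np.float32)); print("bar",r,cv2.boxPoints(r).round())
h=reg(360,465,205,262,.033,.12)
for x in h[np.argsort(h[:,1])][::6]: print(x.round(3),end=' ')
k=reg(245,285,225,258,.088,.12); print("\nknob",len(k),k.mean(0),k.round(3)[:12])
E
```

```text
shaker ((566.9684448242188, 140.82073974609375), (272.528564453125, 250.29638671875), 10.08018684387207) [[411. 240.]
 [455.  -6.]
 [723.  41.]
 [679. 288.]]
bar ((478.9609069824219, -273.6767883300781), (40.295631408691406, 240.59352111816406), 17.029279708862305) [[ 424. -165.]
 [ 495. -395.]
 [ 533. -383.]
 [ 463. -153.]]
[ 0.506 -0.366  0.038] [ 0.503 -0.355  0.058] [ 0.503 -0.352  0.06 ] [ 0.501 -0.347  0.057] [ 0.498 -0.344  0.056] [ 0.505 -0.339  0.054] [ 0.493 -0.335  0.055] [ 0.495 -0.33   0.066] [ 0.49  -0.325  0.058] [ 0.49  -0.322  0.062] [ 0.488 -0.317  0.054] [ 0.496 -0.314  0.06 ] [ 0.494 -0.309  0.058] [ 0.494 -0.306  0.057] [ 0.488 -0.302  0.06 ] [ 0.488 -0.3    0.042] [ 0.484 -0.291  0.037] [ 0.473 -0.264  0.057] [ 0.475 -0.257  0.065] [ 0.468 -0.248  0.083] [ 0.473 -0.243  0.085] [ 0.463 -0.24   0.078] [ 0.471 -0.235  0.081] [ 0.471 -0.232  0.082] [ 0.466 -0.228  0.082] [ 0.466 -0.223  0.084] [ 0.465 -0.219  0.088] [ 0.457 -0.216  0.087] [ 0.464 -0.211  0.085] [ 0.461 -0.208  0.085] [ 0.46  -0.205  0.089] [ 0.454 -0.2    0.079] [ 0.451 -0.197  0.079] [ 0.454 -0.194  0.082] [ 0.456 -0.19   0.066] [ 0.449 -0.186  0.051] [ 0.451 -0.179  0.065] [ 0.451 -0.173  0.066] 
knob 58 [0.46905622 0.15829351 0.09632205] [[0.514 0.199 0.088]
 [0.512 0.162 0.093]
 [0.512 0.159 0.094]
 [0.512 0.157 0.092]
 [0.483 0.162 0.102]
 [0.483 0.16  0.097]
 [0.481 0.166 0.093]
 [0.48  0.162 0.101]
 [0.481 0.16  0.095]
 [0.48  0.157 0.1  ]
 [0.478 0.166 0.095]
 [0.477 0.162 0.101]]
```

```bash
python3 -m crank '[[1,490,-462,0,0.4],[1,490,-462,0,0.4],[1,490,-462,0,0.4],[1,490,-462,0,0.4],[1,490,-462,0,0.4],[1,490,-462,0,0.4],[1,490,-462,0,0.4],[1,490,-462,0,0.4],[1,490,-462,0,0.4],[1,490,-462,0,0.4],[1,490,-462,0,0.4],[1,490,-462,0,0.4]]' 30; python3 - <<'E'
from h import *
print(telemetry.observe()['tool_pos'],telemetry.observe()['tool_rot'],telemetry.observe()['qpos'])
E
```

```text
time: 1.1
tool_pos: [0.4061, -0.0031, 0.4047]
tool_rot: [3.141, -0.0, 0.056]
contact_force: [1.5, -0.9, -0.1]
opening: 0.092
grip_force: 0.0
[ 0.40608923 -0.00308674  0.40471214] [ 3.14138053e+00 -5.89409132e-05  5.57695713e-02] [-1.96792382e-01  1.22182773e-01  1.81834862e+00 -2.04494871e-04
  1.20095119e+00  1.31830829e+00]
```

```bash
python3 -m crank '[[1,70,-158,0,0],[1,70,-158,0,0],[1,70,-158,0,0],[1,70,-158,0,0],[1,70,-158,0,0],[1,70,-158,0,0],[1,70,-158,0,0],[1,70,-158,0,0]]'; python3 - <<'E'
from h import *
p,d,W,c=cam("wrist"); save("w1.png",p); np.save("w1.npy",W); np.savez("w1c",K=c[0],R=c[1],t=c[2])
print(c)
E
```

```text
time: 1.77
tool_pos: [0.4668, 0.1553, 0.4045]
tool_rot: [3.141, 0.001, 0.055]
contact_force: [-0.1, -0.8, -0.4]
opening: 0.092
grip_force: 0.0
(array([[348.70380696,   0.        , 320.7098436 ],
       [  0.        , 348.70380696, 195.33192782],
       [  0.        ,   0.        ,   1.        ]]), array([[ 5.45090133e-02, -9.98513275e-01,  8.23976850e-05],
       [-9.67800498e-01, -5.28120879e-02,  2.46115987e-01],
       [-2.45745729e-01, -1.34952841e-02, -9.69240380e-01]]), array([0.12986305, 0.42936143, 0.50672889]))
```

View pics/w1.png

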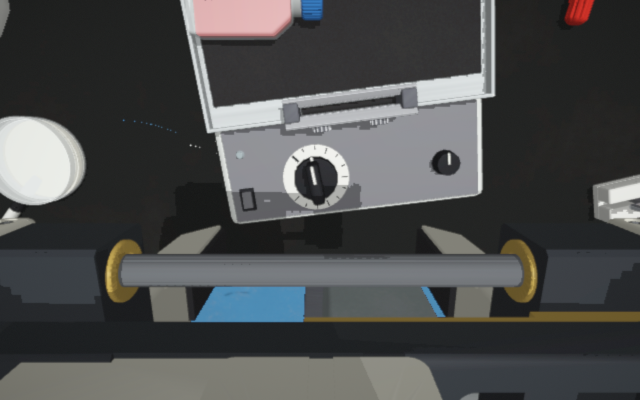

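The wrist view shows the knob at (316,177) and its longest scale mark at (293,158). The rail cheeks are at (291,112) and (409,97), and the bar points roughly up-image.

```bash
python3 - <<'E'
from h import *
W=np.load("w1.npy"); p=cv2.imread("pics/w1.png")
w=W[145:220,270:365].reshape(-1,3); c=p[145:220,270:365].reshape(-1,3).mean(1)
m=(w[:,2]>.088)&(w[:,2]<.105); k=w[m][:,:2]
r=cv2.minAreaRect((k*1000).astype(np.float32)); print(m.sum(),k.mean(0),r); 
e,v=np.linalg.eigh(np.cov(k.T)); a=v[:,1]*np.sign(v[0,1]); print("ang",np.arctan2(a[1],a[0]))
# housing
for name,z0,z1,x0,x1,y0,y1 in (("panel",.055,.068,215,490,90,230),("rail",.097,.112,270,430,80,135)):
    w=W[y0:y1,x0:x1].reshape(-1,3); q=w[(w[:,2]>z0)&(w[:,2]<z1)][:,:2]
    r=cv2.minAreaRect((q*1000).astype(np.float32)); print(name,len(q),r,cv2.boxPoints(r).round().tolist(), q.mean(0))
for u,v in ((291,113),(409,97),(291,107),(409,91),(350,106),(350,101),(350,112),(316,177)): print((u,v),W[v,u].round(4))
cr=cv2.resize(p[75:225,205:495],(800,414),interpolation=cv2.INTER_CUBIC); cv2.imwrite("pics/w1c.png",cr)
E
```

```text
549 [0.46978722 0.16058294] ((468.5460205078125, 160.58079528808594), (36.15727233886719, 11.042960166931152), 14.753117561340332)
ang 0.25508910272678625
panel 21041 ((481.9078369140625, 127.60179901123047), (91.42537689208984, 246.54739379882812), 10.217988967895508) [[415.0, 241.0], [459.0, -2.0], [549.0, 14.0], [505.0, 257.0]] [0.48390703 0.12640873]
rail 3299 ((531.7373046875, 136.4124755859375), (28.119327545166016, 103.93348693847656), 10.160666465759277) [[509.0, 185.0], [527.0, 83.0], [555.0, 88.0], [536.0, 190.0]] [0.5338219  0.13618994]
(291, 113) [0.5271 0.1817 0.1102]
(409, 97) [0.5439 0.0921 0.1083]
(291, 107) [0.5316 0.1819 0.1095]
(409, 91) [0.5483 0.0927 0.1088]
(350, 106) [0.5349 0.1353 0.091 ]
(350, 101) [0.5391 0.1346 0.0784]
(350, 112) [0.5303 0.1359 0.1031]
(316, 177) [0.4759 0.16   0.099 ]
```

View pics/w1c.png

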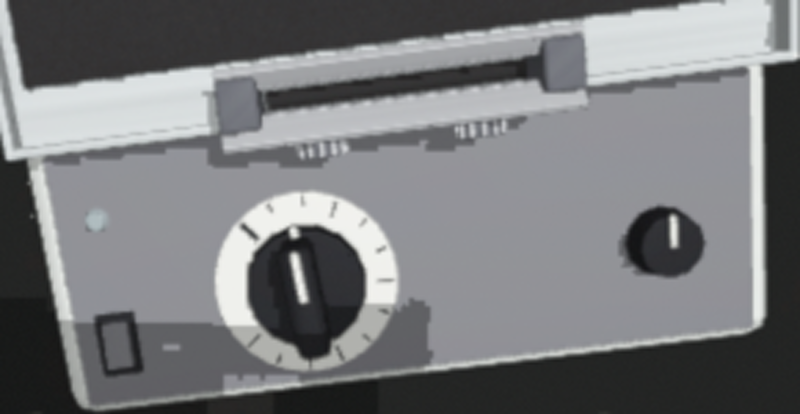

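Knob axis is (0.4685, 0.1605) with the bar at 0.257 rad. The shaker yaw is 0.178, so the timer reads about 0.62. Now lowering onto the bar, with tips at z≈75 mm to stay above the skirt.

```bash
python3 -m crank '[[0.2,2,-4,0,-0.2],[0.2,2,-4,30,-0.2],[0.2,2,-4,60,-0.2],[0.2,2,-4,90,-0.2],[0.2,2,-4,115,-0.2],[0.2,2,-4,135,-0.2],[0.2,2,-4,145,-0.2],[0.2,2,-4,150,-0.2],[0.2,2,-4,150,-0.2],[0.2,2,-4,150,-0.2]]' 30
```

```text
time: 2.65
tool_pos: [0.4694, 0.1601, 0.2557]
tool_rot: [3.141, -0.002, 0.255]
contact_force: [-0.7, 0.0, -1.0]
opening: 0.0549
grip_force: 0.0
```

```bash
python3 -m crank '[[-1,0,0,0,0],[-1,0,0,0,0],[-1,0,0,0,0],[-1,0,0,0,0],[-1,0,0,0,0],[-1,0,0,0,0],[-1,0,0,0,0],[-1,0,0,0,0]]' 20; python3 -m crank '[[-1,0,0,0,-0.1],[-1,0,0,0,-0.2],[-1,0,0,0,-0.3],[-1,0,0,0,-0.4],[-1,0,0,0,-0.5],[-1,0,0,0,-0.58],[-1,0,0,0,-0.62],[-1,0,0,0,-0.64],[-1,0,0,0,-0.65],[-1,0,0,0,-0.65],[-1,0,0,0,-0.65]]'; python3 -c "
from h import *
print(telemetry.observe()['torque'])"
```

```text
time: 3.32
tool_pos: [0.469, 0.1604, 0.2548]
tool_rot: [3.141, -0.0, 0.256]
contact_force: [0.6, -0.8, 1.2]
opening: 0.0108
grip_force: 20.0
time: 4.23
tool_pos: [0.4687, 0.1607, 0.2547]
tool_rot: [-3.141, -0.0, 0.904]
contact_force: [-1.8, 3.4, 3.7]
opening: 0.0108
grip_force: 20.2
[ 0.55378841  0.47597547 -0.39510116]
```

The moment has risen to 0.4 N·m against 0.03 N·m of friction, so the knob is at its stop. Release, rise, and head toward the card bar.

```bash
python3 -m crank '[[0.3,0,0,0,-0.64],[0.3,0,0,0,-0.64],[0.3,0,0,0,-0.64],[0.3,0,0,0,-0.64],[0.3,0,0,-30,-0.64],[0.3,0,0,-70,-0.64],[0.3,0,0,-110,-0.64],[0.3,0,0,-150,-0.64],[0.3,0,0,-150,-0.64],[0.3,0,0,-150,-0.64],[0.3,0,0,-150,-0.64]]' 40; python3 - <<'E'
from h import *
p,d,W,c=cam("wrist"); save("w2.png",p); np.save("w2.npy",W)
o=telemetry.observe(); print(o['tool_pos'],o['tool_rot'])
# find knob via height near known spot
k=W.reshape(-1,3); m=(k[:,2]>.088)&(k[:,2]<.105)&(np.hypot(k[:,0]-.4685,k[:,1]-.1605)<.024); k=k[m][:,:2]
print(len(k),cv2.minAreaRect((k*1000).astype(np.float32)))
k=W.reshape(-1,3); m=(k[:,2]>.097)&(k[:,2]<.112)&(np.hypot(k[:,0]-.535,k[:,1]-.137)<.065); k=k[m][:,:2]
r=cv2.minAreaRect((k*1000).astype(np.float32));print(len(k),r,k.mean(0))
# cheeks: only highest
for y in (-46,46):
    a=.178;cx=.5352-np.sin(a)*y/1e3;cy=.137+np.cos(a)*y/1e3
    k=W.reshape(-1,3); m=(k[:,2]>.1)&(k[:,2]<.115)&(np.hypot(k[:,0]-cx,k[:,1]-cy)<.012); print(cx,cy,m.sum(),k[m].mean(0))
E
```

```text
time: 5.15
tool_pos: [0.4688, 0.1603, 0.404]
tool_rot: [-3.141, 0.001, 1.546]
contact_force: [-0.0, 0.0, -1.0]
opening: 0.0594
grip_force: 0.0
[0.46868151 0.16029186 0.4033228 ] [-3.13942588e+00  1.00274650e-03  1.54554795e+00]
575 ((468.4601135253906, 160.40939331054688), (35.88301467895508, 11.249410629272461), 50.325191497802734)
1779 ((516.0859375, 147.4861602783203), (67.58179473876953, 72.61231231689453), 21.360511779785156) [0.52903521 0.15942096]
0.5433448303474786 0.09172680993556129 0 [nan nan nan]
0.5270551696525214 0.18227319006443873 488 [0.52676453 0.18145596 0.10772309]<stdin>:12: RuntimeWarning: Mean of empty slice.
  ret = um.true_divide(
```

View pics/w2.png

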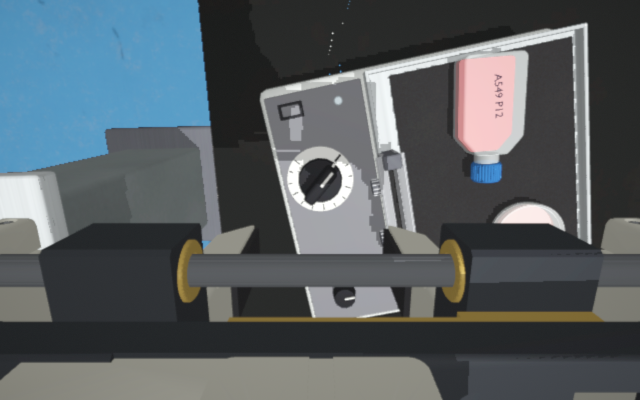

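The knob now measures 50.3° = 0.878 rad, which is the zero stop (0.178+0.70), and the flask and dish are undisturbed. Next, over the larger holder at about (0.462, -0.219).

```bash
python3 -m crank '[[0.3,-379,3,0,-0.32],[0.3,-379,3,0,-0.32],[0.3,-379,3,0,-0.32],[0.3,-379,3,0,-0.32],[0.3,-379,3,0,-0.32],[0.3,-379,3,0,-0.32],[0.3,-379,3,0,-0.32],[0.3,-379,3,0,-0.32],[0.3,-379,3,40,-0.32],[0.3,-379,3,40,-0.32],[0.3,-379,3,40,-0.32],[0.3,-379,3,40,-0.32]]'; python3 - <<'E'
from h import *
p,d,W,c=cam("wrist"); save("w3.png",p); np.save("w3.npy",W)
o=telemetry.observe(); print(o['tool_pos'],o['tool_rot'])
w=W.reshape(-1,3); w=w[(np.hypot(w[:,0]-.479,w[:,1]+.274)<.135)]
h=w[(w[:,2]>.076)&(w[:,2]<.095)]; r=cv2.minAreaRect((h[:,:2]*1000).astype(np.float32)); print("rib",len(h),h.mean(0),r)
h=w[(w[:,2]>.015)&(w[:,2]<.03)]; r=cv2.minAreaRect((h[:,:2]*1000).astype(np.float32)); print("bar",len(h),r)
E
```

```text
time: 6.2
tool_pos: [0.4618, -0.2194, 0.362]
tool_rot: [-3.138, -0.004, 1.863]
contact_force: [0.3, -0.4, 0.7]
opening: 0.0596
grip_force: 0.0
[ 0.46219838 -0.2184474   0.36319418] [-3.13934554e+00 -3.01364284e-03  1.86457421e+00]
rib 1039 [ 0.46343971 -0.21585713  0.08465005] ((464.0251770019531, -217.09417724609375), (10.166463851928711, 59.688079833984375), 16.658721923828125)
bar 5414 ((475.6650390625, -255.99179077148438), (40.03786849975586, 206.1289520263672), 16.992401123046875)
```

View pics/w3.png

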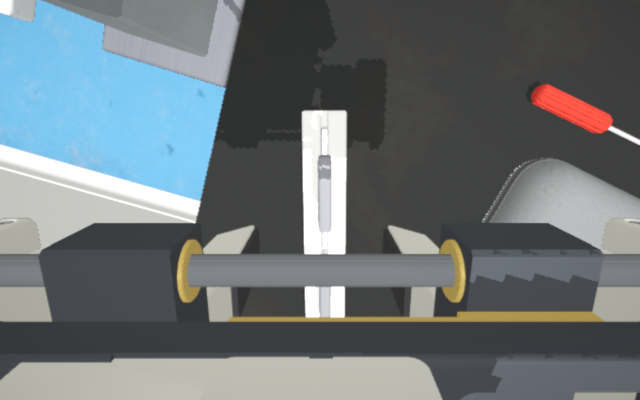

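The rib is at (0.464, -0.217), top z 85 mm and yaw 0.293, shown at px (325,160–230). The tool is already aligned with it.

```bash
python3 -m crank '[[0.3,1,2.5,30,0],[0.3,1,2.5,65,0],[0.3,1,2.5,95,0],[0.3,1,2.5,115,0],[0.3,1,2.5,125,0],[0.3,1,2.5,128,0],[0.3,1,2.5,128,0],[0.3,1,2.5,128,0],[-1,1,2.5,128,0],[-1,1,2.5,128,0],[-1,1,2.5,128,0],[-1,1,2.5,128,0]]' 40;  python3 -m crank '[[-1,0,0,0,0],[-1,0,0,0,0],[-1,0,0,0,0],[-1,0,0,0,0],[-1,0,0,0,0],[-1,0,0,0,0]]'
```

```text
time: 7.25
tool_pos: [0.4646, -0.2169, 0.2373]
tool_rot: [3.141, 0.001, 1.866]
contact_force: [0.4, 0.5, -1.0]
opening: 0.0375
grip_force: 0.0
time: 7.75
tool_pos: [0.4645, -0.2168, 0.2367]
tool_rot: [-3.141, 0.0, 1.866]
contact_force: [-0.3, -0.1, 0.3]
opening: 0.0096
grip_force: 40.0
```

Gripped (opening 9.6 mm, 40 N, grasp 70 mm above the holder's underside). Lift straight out, and refine the rail position from the stored close views.

```bash
python3 -m crank '[[-1,0,0,-8,0],[-1,0,0,-16,0],[-1,0,0,-26,0],[-1,0,0,-40,0],[-1,0,0,-70,0],[-1,0,0,-105,0],[-1,0,0,-140,0],[-1,0,0,-155,0],[-1,0,0,-155,0],[-1,0,0,-155,0]]' 40; python3 - <<'E'
from h import *
a=.178; o=np.array([.5352,.137]); R=np.array([[np.cos(a),np.sin(a)],[-np.sin(a),np.cos(a)]])
for f in ("w1","w2"):
    w=np.load(f+".npy").reshape(-1,3); w=w[~np.isnan(w[:,0])]; l=(w[:,:2]-o)@R.T*1000
    m=(abs(l[:,0])<25)&(abs(l[:,1])<34)
    print(f)
    for x in range(-16,16):
        k=m&(abs(l[:,0]-x)<.5)
        if k.sum(): print(x,k.sum(),(np.percentile(w[k,2],[10,50,90])*1000).round(1),end='; ')
    c=(w[:,2]>.1055)&(w[:,2]<.112)&(abs(l[:,0])<25)&(abs(l[:,1])<70)&(abs(l[:,1])>37)
    for s in (1,-1):
        k=c&(l[:,1]*s>0)
        if k.sum(): print("\ncheek",s,k.sum(),np.percentile(l[k],[3,50,97],axis=0).round(1).tolist())
E
```

```text
time: 8.58
tool_pos: [0.4644, -0.2166, 0.3932]
tool_rot: [3.14, 0.002, 1.866]
contact_force: [-0.6, 0.5, -1.0]
opening: 0.0098
grip_force: 40.0
w1
-16 95 [62.5 89.7 97.3]; -15 62 [62.8 94.2 96.9]; -14 49 [93.4 95.8 97.2]; -13 34 [106.  106.8 107.7]; -12 109 [106.7 107.6 108.5]; -11 114 [107.3 108.3 109.3]; -10 119 [106.8 107.5 108.7]; -9 118 [105.5 106.7 107.6]; -8 119 [104.7 105.6 106.6]; -7 115 [103.7 104.6 105.7]; -6 117 [102.6 103.8 104.7]; -5 114 [101.7 102.8 103.8]; -4 132 [ 95.8 101.1 102.2]; -3 107 [79.  88.1 90.5]; -2 100 [89.4 90.4 91.3]; -1 105 [90.3 91.  91.9]; 0 103 [90.2 91.1 92. ]; 1 106 [90.1 91.  91.9]; 2 103 [89.6 90.4 91.3]; 3 109 [78.5 88.3 90.3]; 4 122 [101.9 103.1 104.4]; 5 119 [103.5 104.6 105.6]; 6 118 [104.6 105.4 106.3]; 7 122 [105.3 106.4 107.4]; 8 121 [106.5 107.4 108.4]; 9 116 [106.9 107.7 108.6]; 10 117 [106.  106.9 107.8]; 11 16 [ 78.9  80.1 106.2]; 12 99 [78.2 79.1 79.8]; 13 108 [79.6 80.9 81.8]; 14 100 [80.2 81.1 82. ]; 15 104 [80.  81.  81.9]; 
cheek 1 516 [[-12.1, 38.1], [-0.9, 45.2], [9.9, 51.5]]

cheek -1 533 [[-12.1, -51.2], [-0.8, -44.9], [9.9, 
[... 228 characters left out ...]
06.4 316.7]; -8 112 [ 58.8 105.5 316.7]; -7 108 [ 59.2 104.7 316.7]; -6 78 [103.  104.4 316.8]; -5 80 [101.9 103.2 317. ]; -4 65 [100.2 101.6 316.8]; -3 31 [315.9 316.5 316.9]; -2 53 [ 89.9  90.7 316.4]; -1 68 [90.  91.  91.9]; 0 65 [90.4 91.1 92. ]; 1 62 [90.1 90.9 92. ]; 2 55 [89.5 90.2 91. ]; 3 180 [ 87.9  94.3 101.6]; 4 144 [ 91.6 102.9 326.1]; 5 91 [103.6 104.7 325.1]; 6 81 [104.5 105.5 106.5]; 7 85 [105.7 106.5 107.7]; 8 79 [106.7 107.6 108.4]; 9 65 [106.8 107.7 108.2]; 10 49 [105.8 106.7 107.2]; 11 2 [124.6 201.6 278.6]; 12 56 [295.3 297.5 299.7]; 13 104 [296.4 300.3 303.5]; 14 120 [301.9 305.1 309.7]; 15 121 [305.9 309.1 312. ]; 
cheek 1 465 [[-12.5, 38.0], [-1.6, 45.5], [9.5, 51.6]]
```

The channel centre lies at (0.535, 0.137) within 0.2 mm, and the cheeks are symmetric. Carry the holder above it.

```bash
python3 -m crank '[[-1,32,17,0,0.02],[-1,64,34,0,0.04],[-1,96,51,0,0.06],[-1,128,68,0,0.08],[-1,160,85,0,0.1],[-1,192,102,0,0.117],[-1,224,119,0,0.117],[-1,256,137,0,0.117],[-1,288,154,0,0.117],[-1,308,165,0,0.117],[-1,318,171,0,0.117],[-1,318,171,0,0.117]]' 40; python3 -m crank '[[-1,0,0,0,0],[-1,0,0,0,0],[-1,0,0,0,0]]'; python3 - <<'E'
from h import *
p,d,W,c=cam("wrist"); save("w4.png",p); o=telemetry.observe(); print(o['tool_pos'],o['tool_rot'],o['contact_force'])
P=o['tool_pos']; a=.178;R=np.array([[np.cos(a),np.sin(a)],[-np.sin(a),np.cos(a)]])
w=W.reshape(-1,3); w=w[~np.isnan(w[:,0])]; l=(w[:,:2]-np.array([.5352,.137]))@R.T*1000
# holder face points & rib top relative to the seat
for z0,z1 in ((.165,.18),(.18,.2),(.2,.22),(.222,.232),(.235,.245)):
    k=(w[:,2]>z0)&(w[:,2]<z1)&(abs(l[:,0])<20)&(abs(l[:,1])<60); print(z0,k.sum(), np.percentile(l[k],[3,50,97],axis=0).round(1).tolist() if k.sum() else '')
E
```

```text
time: 9.58
tool_pos: [0.5356, 0.1391, 0.3903]
tool_rot: [-3.139, -0.0, 1.752]
contact_force: [-0.8, 0.5, -0.1]
opening: 0.0096
grip_force: 40.0
time: 9.83
tool_pos: [0.5357, 0.1358, 0.3915]
tool_rot: [-3.141, 0.0, 1.747]
contact_force: [0.2, -0.0, -0.4]
opening: 0.0098
grip_force: 40.0
[0.53569395 0.13584925 0.39168502] [-3.14130855e+00  3.16913022e-04  1.74689229e+00] [ 0.51200652 -0.47676648 -0.85950541]
0.165 0 
0.18 42 [[-2.7, 29.3], [-2.6, 42.9], [2.6, 48.4]]
0.2 135 [[-9.9, 8.2], [0.6, 10.0], [12.1, 48.5]]
0.222 778 [[-9.5, 8.2], [0.6, 31.8], [11.1, 47.4]]
0.235 2308 [[-6.3, -21.6], [0.7, 10.3], [7.6, 28.0]]
```

View pics/w4.png

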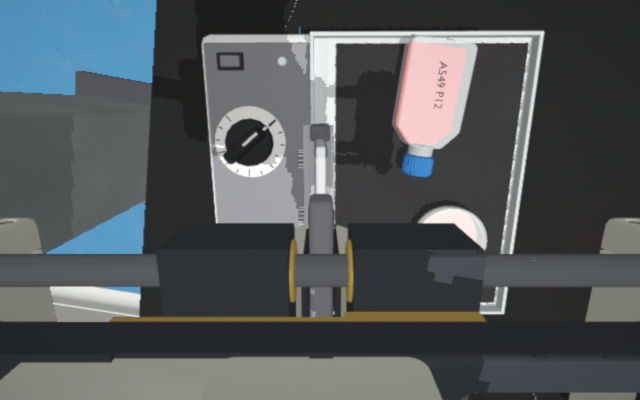

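The holder sits in line above the channel, about 0.5 mm back and 1.2 mm to the right. Correct that and lower to just above the strip.

```bash
python3 -m crank '[[-1,1.2,-0.5,10,0],[-1,1.2,-0.5,20,0],[-1,1.2,-0.5,30,0],[-1,1.2,-0.5,38,0],[-1,1.2,-0.5,44,0],[-1,1.2,-0.5,49,0],[-1,1.2,-0.5,53,0],[-1,1.2,-0.5,57,0],[-1,1.2,-0.5,61,0],[-1,1.2,-0.5,65,0],[-1,1.2,-0.5,68,0],[-1,1.2,-0.5,70,0]]' 45; python3 -m crank '[[-1,0,0,0,0],[-1,0,0,0,0],[-1,0,0,0,0]]'
```

```text
time: 10.88
tool_pos: [0.535, 0.1383, 0.3213]
tool_rot: [-3.141, 0.0, 1.749]
contact_force: [-0.4, 0.2, -0.8]
opening: 0.0099
grip_force: 45.0
time: 11.13
tool_pos: [0.5351, 0.1383, 0.3219]
tool_rot: [3.141, 0.0, 1.749]
contact_force: [-0.6, -0.3, 0.5]
opening: 0.0095
grip_force: 45.0
```

```bash
python3 -m crank '[[-1,-1,0,1,0],[-1,-1,0,2,0],[-1,-1,0,3,0],[-1,-1,0,4,0],[-1,-1,0,5,0],[-1,-1,0,6,0],[-1,-1,0,7,0],[-1,-1,0,7,0],[-1,-1,0,7,0],[-1,-1,0,7,0]]' 50
```

```text
time: 11.97
tool_pos: [0.5353, 0.1373, 0.3154]
tool_rot: [3.14, 0.0, 1.749]
contact_force: [-1.6, -0.1, 5.4]
opening: 0.0096
grip_force: 50.0
```

```bash
python3 -m crank '[[-1,0,0,0.5,0],[-1,0,0,1,0],[-1,0,0,1.5,0],[-1,0,0,1.5,0],[-1,0,0,1.5,0]]' 50; python3 -m crank '[[-1,0,0,0.4,0],[-1,0,0,0.8,0],[-1,0,0,0.8,0],[-1,0,0,0.8,0]]';python3 -m crank '[[-1,0,0,0.4,0],[-1,0,0,0.8,0],[-1,0,0,0.8,0],[-1,0,0,0.8,0]]'
```

```text
time: 12.38
tool_pos: [0.5353, 0.1374, 0.3141]
tool_rot: [3.14, 0.0, 1.749]
contact_force: [-1.6, -0.7, 7.1]
opening: 0.0097
grip_force: 50.0
time: 12.72
tool_pos: [0.5353, 0.1373, 0.3134]
tool_rot: [3.14, 0.0, 1.749]
contact_force: [-2.0, 0.1, 7.9]
opening: 0.0095
grip_force: 50.0
time: 13.05
tool_pos: [0.5353, 0.1373, 0.3127]
tool_rot: [3.14, 0.0, 1.749]
contact_force: [-2.1, 0.7, 9.2]
opening: 0.0094
grip_force: 50.0
```

```bash
python3 -m crank '[[-1,0,0,0.4,0],[-1,0,0,0.8,0],[-1,0,0,0.8,0],[-1,0,0,0.8,0]]';python3 -m crank '[[-1,0,0,0.4,0],[-1,0,0,0.6,0],[-1,0,0,0.6,0],[-1,0,0,0.6,0]]'
```

```text
time: 13.38
tool_pos: [0.5353, 0.1373, 0.3126]
tool_rot: [3.139, 0.0, 1.749]
contact_force: [-2.6, -1.0, 14.1]
opening: 0.0093
grip_force: 50.0
time: 13.72
tool_pos: [0.5353, 0.1373, 0.3126]
tool_rot: [3.139, 0.0, 1.749]
contact_force: [-5.0, -0.9, 17.5]
opening: 0.0093
grip_force: 50.0
```

```bash
python3 -m crank '[[-1,0,0,0,0],[-1,0,0,0,0],[-1,0,0,0,0],[-1,0,0,0,0],[-1,0,0,0,0],[-1,0,0,0,0]]'; python3 - <<'E'
from h import *
p,d,W,c=cam("wrist"); save("w5.png",p)
a=.178;R=np.array([[np.cos(a),np.sin(a)],[-np.sin(a),np.cos(a)]])
w=W.reshape(-1,3); w=w[~np.isnan(w[:,0])]; l=(w[:,:2]-np.array([.5352,.137]))@R.T*1000
k=(w[:,2]>.150)&(w[:,2]<.17)&(abs(l[:,0])<4)&(l[:,1]>14)&(l[:,1]<28); print(k.sum(),np.percentile(w[k,2],[10,50,90]),np.percentile(l[k],[3,50,97],axis=0))
E
```

```text
time: 14.22
tool_pos: [0.5353, 0.1373, 0.3126]
tool_rot: [3.139, 0.0, 1.749]
contact_force: [-4.4, -1.4, 16.7]
opening: 0.0091
grip_force: 50.0
660 [0.159903   0.16087043 0.16173007] [[-3.91100017 14.40356024]
 [ 0.16981094 21.12345929]
 [ 3.7833984  27.64680192]]
```

View pics/w5.png

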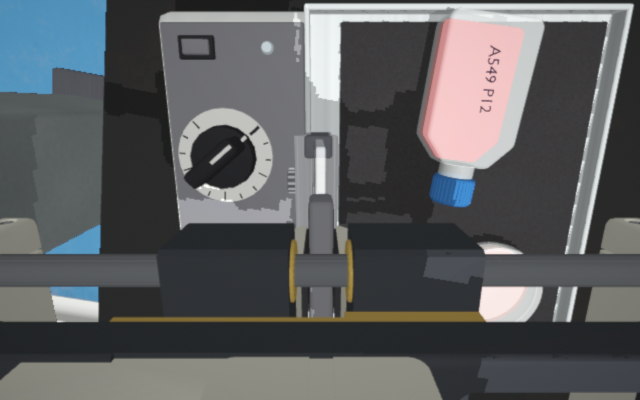

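The holder is home: its rib top reads 160.9 mm, expected 160 mm plus the camera's 1 mm offset. The shoulder sits on the cheek at px (318,145), the knob points at the long mark near (258,128), and the press is steady at 17 N.

```bash
python3 -c "
from cell import ticket
print(ticket.hand_in())"
```

```text
the job is handed in; nothing more can be done
None
```

The job is handed in: the timer is at its zero stop, and the shouldered holder is still gripped at 50 N and pressed home on both cheeks with about 17 N; the flask and dish look undisturbed, the arm never touched the smaller holder, and no verdict was returned.

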